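# Latch the circuit-board holder open at its loading position

## Robot

A 6-joint arm with a two-finger parallel gripper is mounted at the origin on the work surface. World frame = base frame: x ahead of the robot, y to its left, z up, the work surface at z = 0. Lengths are in m, angles in rad, forces in N, time in s.
With the tool pointing down it reaches from about 0.35 to 0.775 m from the base axis. Payload 5.5 kg.
Tool frame: the origin (TCP) lies midway between the tips of the shut fingers; the grasp point (between the pads) lies 19 mm behind it (env.tcp_to_grasp is the distance from the TCP to the grasp point, in m); z points along the fingers, y is the direction in which the jaws open and shut (so a half turn about z gives the same grasp; the last joint's range is limited). The gripper opens to 85 mm and grips with 20 to 120 N. Pads are 22 mm wide; open, the fingers measure 114 mm over their backs; the gripper's body (76 mm by 85 mm) begins 54 mm behind the grasp point. The pads swing forward as they close: fully open they stand 13 mm farther back than shut.
Start: joints at [1.058, 0.313, 0.046, 1.304, 0, 1.431], TCP at [0.209, 0.536, 0.231] pointing down, gripper open.
Joint ranges: [-2.76, 2.76], [-0.86, 1.69], [-1.03, 1.26], [-2.2, 2.34], [-1.47, 1.5], [-3.14, 3.14]. Speed limits (rad/s): [2.57, 2.57, 3.14, 3.14, 3.14, 3.14].

## Interface

Orientations are given as a unit quaternion [w, x, y, z].
In Python, from workcell import get_state, viewer, hand_in, finder, env gives the robot as it stands.
- The arm moves only by the tool arm_command, never from a script. Its argument "motion" is a list of rows, each an object of numbers: "x", "y", "z": the shift along the tool's x, y, z in mm; "rx", "ry", "rz": the turn, a rotation vector about the tool's x, y, z in degrees; "hand": the closure, from -1 (fully open) to 1 (shut). A call has 1 to 10 rows; each row is the pose to reach, as a shift and turn from the pose commanded when the call began, along the tool's axes at that moment; what a row does not reach only later rows make up. A row lasts 1/8 s, in which the tool goes at most 62.5 mm and 10.7 degrees, less where a joint would pass 70% of its speed; a pose out of reach is approached as far as the arm can. A call with a gripper value outside its range is refused whole. The fingers move at their own pace and stop on an object; "force" is the grip in N (left out, the last holds). Time passes only in rows, so rows that repeat a pose let the fingers close. It gives the time, the measured TCP pose, the force and the opening at its end, in the units of the state.
- get_state(): the state, without advancing time (a new reading comes with each control period).
- viewer.read_camera(name): name is "side" or "top" or "wrist"; returns a dict with "image" (384x512x3 uint8, red, green, blue), "z_map" (384x512 float32, m along the optical axis (not along the pixel's ray), 0 where there is no reading), "intrinsics" (3x3 intrinsics, pixels), "rvec" (rotation vector, rad) and "tvec" (3), from world to camera coordinates, as OpenCV has them. Camera axes: x right, y down, z forward; pixel columns grow to the right and rows downward; lengths in m; the calibration is good to about 2 mm. A picture is of the moment at which its call begins.
- hand_in(): hands the job in, once; it reports no verdict.
Trained networks look in a picture, given as the dict that the camera call returned (one of the last four; its "shot" number tells which), for a name from the list of things; names that differ only in an ending like _2 or _b are one class to them, and where a whole thing is asked for, a point or a joint stands for the part that bears it (a point fixed in the world has none). Each returns a list of dicts, best first, with "score" (0 to 1); they miss things now and then, are a little off and sometimes report something else, mostly with a low value. They report only what shows in the picture. A call takes as long as a camera call.
- finder.find_in(picture, query): "at" ([column, row] in pixels, amid what is visible of it).
- finder.masks_of(picture, query): "region" (384x512 bool, what is visible of it) and "at" ([column, row] in pixels, amid what is visible of it).
The state is a dict: "clock": time; "joint_pos": joint angles; "qvel": joint speeds; "tau": joint torques, N m; "tcp_pos": TCP position; "orientation": TCP orientation; "wrist_force": force on the tool from outside, world axes, zero at the start; "ft_torque": the same for the moment, N m; "finger_gap": finger opening in m.
Only numpy, scipy, OpenCV 4.12 (cv2) and the standard library are available. Lean on these libraries where they do the work, as an engineer would, in place of code of your own. Each camera call takes 0.05 s, during which the arm holds its last target.

## Task

Of the two circuit-board holders on the soldering bench, set the empty one ready for loading: with the fingertips push the near face of its yellow tab all the way out, away from the robot, past the red-capped stop pin, then let it go so that the sprung slide comes back and latches against the pin at mid position. Only push, do not pinch the tab or touch its black back; leave the holder that already clamps a green board, and everything else on the bench, as it is.

Things in the scene. Friction and masses are not known exactly. Their poses are not given: they have to be found in the camera images.
- holder: EMPTY board holder, the one to set. Steel base 280 x 100 x 12 mm, fixed; origin under its centre, +x = the slide's travel, away from the robot. Fixed jaw at x -135 to -120 mm, top 30 mm high; sliding carriage (top 30 mm) with an upright yellow tab; at x 62 to 78 mm a blue bridge 66 mm high, the red-capped stop pin in it (cap top 84 mm, 96 mm when lifted). Nothing between its jaws.
- slide (a joint): Travel (m) of the empty holder's slide along +x: 0 home, 0.060 end stop. A spring pulls it home (3 N at home, 7 N at the end; 1 to 3 N more drag at 50 mm/s). From about 0.01 its tooth lifts the pin; past about 0.038 the pin drops behind it, and the slide, let go from beyond there, returns and stops on the pin at 0.037 (mid, latched). Let go earlier it returns to 0.
- slide_face (a point): Centre of the near face of the empty holder's yellow tab, the face to push; moves with the slide, axes as the holder: push along +x. 65 mm above the bench; at home at x = -44 mm in the holder. Tab upright, 44 mm wide (y), 4 mm thick plus a 4 mm black backing on its far side (not to be touched), from the carriage top (30 mm) to 94 mm above the bench. Space before the face is free above 30 mm.
- loaded_holder: The other board holder, to leave alone: a green circuit board 31 x 116 mm is clamped between its jaws. Steel base 280 x 100 x 12 mm, fixed; origin under its centre, +x = the slide's travel, away from the robot. Same layout and heights as the empty one.
- loaded_slide (a joint): Travel in m of the loaded holder's slide from where it clamps its board (0); it must stay there.
- spool: Green solder spool lying flat, 58 mm across, 30 mm high, origin under its centre.
- flux_tin: Round brass-coloured flux tin with a white lid, 48 mm across, 30 mm high, origin under its centre.
- cutters: Side cutters with red handles lying flat, about 135 mm long along x, 50 mm wide, 12 mm high, origin near the middle.
- marker: Orange marker with a blue cap lying along its x between the two holders, 135 mm long, 12 mm thick, origin near its middle, on the bench.
- iron_stand: Black soldering-iron stand, base 110 x 70 mm, with a coil and a grey iron sloping up along +x to 155 mm height; origin under the base's centre.
- spare_board: Loose green circuit board 60 x 36 mm, about 10 mm high, lying between the holders' far ends, origin under its centre.

How it is judged:
By the outcome, as a careful person would: the job done as asked, in the order asked, and still so for the second after the job is handed in, with the robot touching nothing.
It also fails if it takes over 38 s, if anything falls off the work surface, if the arm or the gripper's body presses on something with over 40 N, if the wrist force passes 120 N, or if a joint passes its speed limit or range.

## Working session

There is one attempt and no reset: what is moved stays moved. The work goes in short steps, Python scripts to look and compute and a tool call to move; the robot and the scene stay as the last step left them, time stands still between calls to the robot, and variables do not carry over. Pictures are saved under pics/ and viewed, and the job is handed in when it is done.

Besides the shell and the picture viewer there is one more tool, called after ">>>" by a JSON object that holds its "op" and its "data". arm_command: Moves the arm, as the interface text tells. Its arguments: {"type":"object","properties":{"motion":{"type":"array","items":{"type":"object","properties":{"x":{"type":"number"},"y":{"type":"number"},"z":{"type":"number"},"rx":{"type":"number"},"ry":{"type":"number"},"rz":{"type":"number"},"hand":{"type":"number"}}}},"force":{"type":"number"}},"required":["motion"]}

```bash
ls; mkdir -p pics
cat > h.py <<'E'
import numpy as np, cv2
from workcell import get_state, viewer, hand_in, finder, env
def shot(n,f=None):
    p=viewer.read_camera(n)
    if f: cv2.imwrite('pics/'+f,p['image'][:,:,::-1])
    return p
def cloud(p):
    z=p['z_map'];K=np.array(p['intrinsics']);R=cv2.Rodrigues(np.array(p['rvec'],float))[0];t=np.array(p['tvec'],float).ravel()
    v,u=np.mgrid[:z.shape[0],:z.shape[1]]
    c=np.stack([(u-K[0,2])/K[0,0]*z,(v-K[1,2])/K[1,1]*z,z],-1)
    w=(c-t)@R
    w[z<=0]=np.nan
    return w
E
python3 - <<'E'
from h import *
np.set_printoptions(precision=4,suppress=True)
s=get_state();print(s)
for n in ['top','side']:
    p=shot(n,n+'0.png');w=cloud(p)
    for q in ['holder','loaded_holder','slide_face','slide','marker','spare_board','iron_stand']:
        for r in finder.masks_of(p,q)[:3]:
            m=r['region'];print(n,q,round(r['score'],2),np.round(r['at']),m.sum(),np.nanmedian(w[m],0),np.nanmin(w[m],0),np.nanmax(w[m],0))
E
```

```text
pics
{'clock': 0.0, 'joint_pos': array([1.0584, 0.314 , 0.045 , 1.3036, 0.    , 1.4312]), 'qvel': array([ 0.0009,  0.0001, -0.0007, -0.0011,  0.0012,  0.0016]), 'tau': array([  0.0009, -48.0627,  29.8532,   0.0192,  -0.0001,  -0.    ]), 'tcp_pos': array([0.2092, 0.535 , 0.2304]), 'orientation': array([-0.0003,  0.1853,  0.9827, -0.0009]), 'wrist_force': array([-0.849 ,  0.6429, -0.2488]), 'ft_torque': array([ 0.0028, -0.012 ,  0.0046]), 'finger_gap': 0.0852919833573089}
top holder 0.8 [342. 190.] 3042 [ 0.5617 -0.2337  0.0165] [ 0.4215 -0.3121 -0.0026] [ 0.714  -0.1639  0.0982]
top holder 0.72 [346. 202.] 790 [ 0.5099 -0.2395  0.0283] [ 0.4654 -0.2985  0.0087] [ 0.6258 -0.2033  0.0982]
top loaded_holder 0.77 [206. 179.] 3002 [0.5797 0.1797 0.0216] [ 0.4441  0.1166 -0.0058] [0.7278 0.253  0.0957]
top slide_face 0.88 [340. 208.] 785 [ 0.5106 -0.2395  0.0283] [ 0.4681 -0.2935  0.0087] [ 0.6257 -0.2033  0.0982]
top slide 0.58 [346. 202.] 787 [ 0.5113 -0.2397  0.0283] [ 0.4659 -0.2935  0.007 ] [ 0.6258 -0.2043  0.0982]
top marker 0.63 [264. 178.] 182 [ 0.589  -0.0012  0.0106] [ 0.5336 -0.
[... 791 characters left out ...]
.7368 0.3136 0.0945]
side loaded_holder 0.46 [292. 192.] 152 [ 0.7324 -0.005   0.0045] [ 0.7041 -0.0239  0.0006] [0.7622 0.0178 0.0109]
side slide_face 0.64 [270. 269.] 1447 [ 0.5113 -0.2461  0.0292] [ 0.4619 -0.2962 -0.0009] [ 0.6238 -0.1787  0.0965]
side slide 0.77 [270. 268.] 1399 [ 0.5112 -0.2461  0.0293] [ 0.4619 -0.2962  0.01  ] [ 0.6294 -0.2038  0.0965]
side marker 0.77 [250. 206.] 178 [ 0.6021 -0.0038  0.0092] [ 0.5308 -0.0091 -0.0034] [0.6582 0.0174 0.0145]
side spare_board 0.46 [289. 191.] 178 [ 0.7331 -0.0058  0.0042] [ 0.7036 -0.0239 -0.0026] [0.7672 0.0205 0.0109]
side spare_board 0.18 [270. 271.] 1424 [ 0.512  -0.2462  0.0293] [ 0.4619 -0.2962  0.0095] [ 0.6205 -0.2054  0.0965]
```

View pics/top0.png

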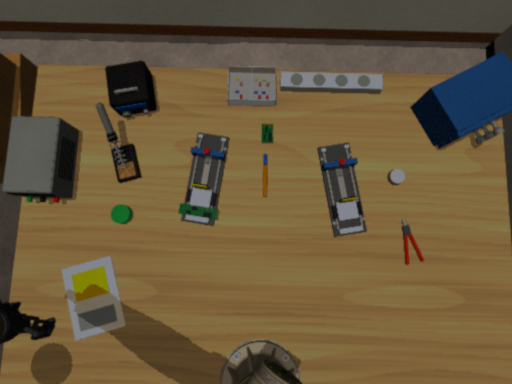

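View pics/side0.png

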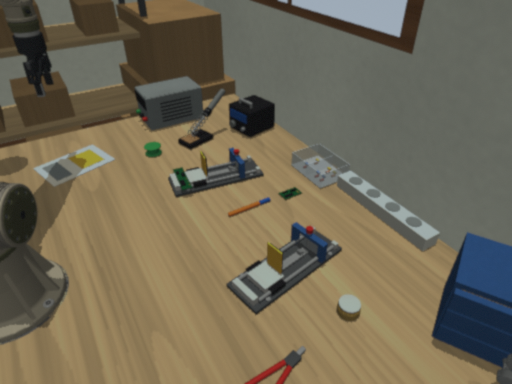

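Run:
```python
from h import *
np.set_printoptions(precision=4,suppress=True)
for n in ['top','side']:
    p=shot(n);w=cloud(p);hsv=cv2.cvtColor(p['image'],cv2.COLOR_RGB2HSV).astype(int)
    near=(w[...,1]<-0.12)&(w[...,0]>.38)&(w[...,0]<.75)&(w[...,1]>-.36)
    # base yaw
    m=near&(w[...,2]>0.008)&(w[...,2]<0.016)
    r=cv2.minAreaRect(w[m][:,:2].astype(np.float32));print(n,'base',r,cv2.boxPoints(r).ravel())
    H,S,V=hsv[...,0],hsv[...,1],hsv[...,2]
    for c,(a,b) in dict(yel=(18,35),blue=(95,125),red=(0,6)).items():
        for zl,zh in [(.04,.09),(.09,.12)]:
            k=near&(H>=a)&(H<=b)&(S>120)&(V>50)&(w[...,2]>zl)&(w[...,2]<zh)
            if k.sum()>4:print(c,zl,k.sum(),np.median(w[k],0),np.percentile(w[k],[3,97],axis=0).ravel())
    k=near&(w[...,2]>.04)&(w[...,0]<.57)
    print('tab pts',k.sum());
    if k.sum()>5:print(cv2.minAreaRect(w[k][:,:2].astype(np.float32)))
```

```text
top base ((0.5455815196037292, -0.2736566364765167), (0.33178240060806274, 0.1738160252571106), 9.001433372497559) [ 0.3681 -0.2138  0.3953 -0.3854  0.723  -0.3335  0.6958 -0.1619]
yel 0.04 23 [ 0.5218 -0.244   0.0677] [ 0.5179 -0.2631  0.0421  0.5267 -0.2232  0.0875]
yel 0.09 26 [ 0.5238 -0.242   0.0932] [ 0.518  -0.2617  0.0903  0.5271 -0.224   0.0963]
blue 0.04 138 [ 0.631  -0.2101  0.0658] [ 0.6198 -0.2657  0.0591  0.6435 -0.176   0.0701]
red 0.04 20 [ 0.6332 -0.2226  0.0845] [ 0.6263 -0.2266  0.0785  0.6405 -0.2177  0.0872]
tab pts 72
((0.525290310382843, -0.24425488710403442), (0.007832874543964863, 0.04411455616354942), 10.649798393249512)
side base ((0.5622180700302124, -0.2364891618490219), (0.2811965048313141, 0.10093377530574799), 10.69214916229248) [ 0.4147 -0.213   0.4334 -0.3122  0.7097 -0.26    0.691  -0.1608]
yel 0.04 251 [ 0.5199 -0.2457  0.0662] [ 0.5155 -0.265   0.0413  0.5255 -0.2235  0.0891]
yel 0.09 51 [ 0.5208 -0.2446  0.0927] [ 0.5154 -0.264   0.0905  0.5272 -0.2238  0.0948]
blue 0.04 285 [ 0.6298 -0.2384  0.0644] [ 0.6156 -0.2725  0.0431  0.6432 -0.1815  0.0672]
red 0.04 35 [ 0.6298 -0.225   0.0831] [ 0.6233 -0.2312  0.0784  0.637  -0.2172  0.0859]
tab pts 318
((0.5225586295127869, -0.24353867769241333), (0.010408874601125717, 0.04453400894999504), 10.975549697875977)
```

The empty holder is the right-hand one: base centre near (0.562, -0.2365), yaw about 10.7°, tab at about pixel (346,195) in the top view. The left one clamps the green board at about (198,212). I'll move round with the fingers shut.

```bash
cat >> h.py <<'E'
from scipy.spatial.transform import Rotation as Ro
def tool(target,s=None,ang=10.7):
    s=s or get_state();q=s['orientation'];R=Ro.from_quat([q[1],q[2],q[3],q[0]])
    d=R.inv().apply(np.array(target)-s['tcp_pos'])*1000
    t=np.radians(ang);X=np.array([-np.cos(t),-np.sin(t),0]);Z=np.array([0,0,-1.]);Y=np.cross(Z,X)
    rv=(R.inv()*Ro.from_matrix(np.c_[X,Y,Z])).as_rotvec(degrees=True)
    return np.round(d,1),np.round(rv,2)
E
python3 -c "
from h import *
print(tool([.45,.2,.2]),tool([.46,-.256,.2]))"
```

```text
(array([-346.2, -224.9,   31.3]), array([ 1.000e-02,  0.000e+00, -3.206e+01])) (array([-521.6, -645.9,   31.2]), array([ 1.000e-02,  0.000e+00, -3.206e+01]))
```

>>> {"op": "arm_command", "data": {"motion": [{"x":-43,"y":-28,"z":4,"rz":-4,"hand":1},{"x":-86,"y":-56,"z":8,"rz":-8,"hand":1},{"x":-130,"y":-84,"z":12,"rz":-12,"hand":1},{"x":-173,"y":-112,"z":15,"rz":-16,"hand":1},{"x":-216,"y":-140,"z":18,"rz":-20,"hand":1},{"x":-260,"y":-169,"z":22,"rz":-24,"hand":1},{"x":-303,"y":-197,"z":26,"rz":-28,"hand":1},{"x":-346,"y":-225,"z":31,"rz":-32,"hand":1},{"x":-362,"y":-265,"z":31,"rz":-32,"hand":1},{"x":-380,"y":-305,"z":31,"rz":-32,"hand":1}]}}

```text
invalid input at $.motion[0]: expected keys x, y, z, rx, ry, rz, hand
```

```bash
python3 -c "
from h import *
s=get_state();print(s['tcp_pos'],s['joint_pos'],s['finger_gap']);print(tool([.46,-.256,.2]))"
```

```text
[0.20945653 0.53555472 0.23135696] [1.05840017e+00 3.13150544e-01 4.61136925e-02 1.30358030e+00
 2.77958800e-05 1.43120528e+00] 0.08525907698761137
(array([-521.6, -645.9,   31.2]), array([ 1.000e-02,  0.000e+00, -3.206e+01]))
```

>>> {"op": "arm_command", "data": {"motion": [{"x":-43,"y":-28,"z":4,"rx":0,"ry":0,"rz":-4,"hand":1},{"x":-86,"y":-56,"z":8,"rx":0,"ry":0,"rz":-8,"hand":1},{"x":-130,"y":-84,"z":12,"rx":0,"ry":0,"rz":-12,"hand":1},{"x":-173,"y":-112,"z":15,"rx":0,"ry":0,"rz":-16,"hand":1},{"x":-216,"y":-140,"z":18,"rx":0,"ry":0,"rz":-20,"hand":1},{"x":-260,"y":-169,"z":22,"rx":0,"ry":0,"rz":-24,"hand":1},{"x":-303,"y":-197,"z":26,"rx":0,"ry":0,"rz":-28,"hand":1},{"x":-346,"y":-225,"z":31,"rx":0,"ry":0,"rz":-32,"hand":1},{"x":-362,"y":-265,"z":31,"rx":0,"ry":0,"rz":-32,"hand":1},{"x":-380,"y":-305,"z":31,"rx":0,"ry":0,"rz":-32,"hand":1}]}}

```text
clock: 2.15
tcp_pos: [0.4525, 0.1116, 0.2002]
orientation: [0.0, -0.093, 0.996, 0.0]
wrist_force: [1.6, -0.1, -0.4]
finger_gap: 0.0003
```

```bash
python3 -c "
from h import *
s=get_state();print(s['clock'],s['tcp_pos'],s['joint_pos'],s['finger_gap']);print(tool([.46,-.256,.2]))"
```

```text
2.15 [0.45246062 0.11156004 0.20020827] [ 6.91714482e-02  1.15953916e-01 -2.81675184e-01  1.17312165e+00
  6.94559406e-05 -1.16251334e-01] 0.00026222586639377675
(array([ 6.040e+01, -3.626e+02,  2.000e-01]), array([ 0.  ,  0.  , -0.08]))
```

>>> {"op": "arm_command", "data": {"motion": [{"x":8,"y":-46,"z":0,"rx":0,"ry":0,"rz":0,"hand":1},{"x":15,"y":-92,"z":0,"rx":0,"ry":0,"rz":0,"hand":1},{"x":23,"y":-138,"z":0,"rx":0,"ry":0,"rz":0,"hand":1},{"x":30,"y":-184,"z":0,"rx":0,"ry":0,"rz":0,"hand":1},{"x":38,"y":-230,"z":0,"rx":0,"ry":0,"rz":0,"hand":1},{"x":45,"y":-276,"z":0,"rx":0,"ry":0,"rz":0,"hand":1},{"x":53,"y":-320,"z":0,"rx":0,"ry":0,"rz":0,"hand":1},{"x":60,"y":-363,"z":0,"rx":0,"ry":0,"rz":0,"hand":1},{"x":60,"y":-363,"z":0,"rx":0,"ry":0,"rz":0,"hand":1}]}}

```text
clock: 3.28
tcp_pos: [0.4604, -0.2577, 0.2]
orientation: [0.0, -0.091, 0.996, -0.0]
wrist_force: [0.1, 1.0, -0.6]
finger_gap: 0.0001
```

Run:
```python
from h import *
np.set_printoptions(precision=4,suppress=True)
s=get_state();print(s['clock'],s['tcp_pos'],s['joint_pos']);
p=shot('wrist','wr1.png');w=cloud(p);p2=shot('side','side1.png')
hsv=cv2.cvtColor(p['image'],cv2.COLOR_RGB2HSV).astype(int)
k=(hsv[...,0]>17)&(hsv[...,0]<36)&(hsv[...,1]>120)&(w[...,2]>.04)&(w[...,2]<.1)&(w[...,0]>.45)
print(k.sum(), np.median(w[k],0) if k.any() else '',cv2.minAreaRect(w[k][:,:2].astype(np.float32)) if k.sum()>3 else '')
print(tool([.4685,-.2542,.058]))
```

```text
3.275 [ 0.4604 -0.2577  0.2   ] [-0.6623  0.2324 -0.1395  1.1981 -0.0003 -0.844 ]
809 [ 0.5182 -0.2385  0.0598] ((0.5190306901931763, -0.24284343421459198), (0.002127049956470728, 0.04395493492484093), 10.132857322692871)
(array([ -8.5,  -1.2, 142. ]), array([ 0.06, -0.02, -0.12]))
```

View pics/wr1.png

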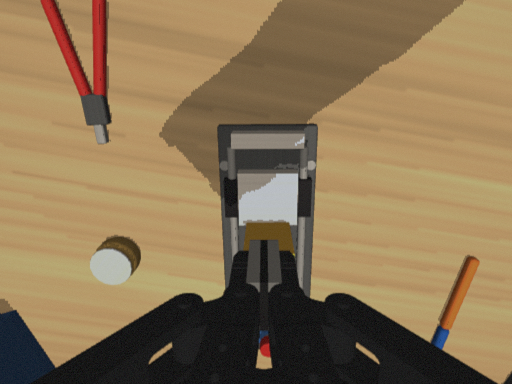

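The wrist view shows the empty jaws, with the tab at about (268,237) in line with the fingers. I'll go down in front of the near face.

>>> {"op": "arm_command", "data": {"motion": [{"x":-10,"y":3,"z":35,"rx":0,"ry":0,"rz":0,"hand":1},{"x":-10,"y":3,"z":75,"rx":0,"ry":0,"rz":0,"hand":1},{"x":-10,"y":3,"z":115,"rx":0,"ry":0,"rz":0,"hand":1},{"x":-10,"y":3,"z":142,"rx":0,"ry":0,"rz":0,"hand":1},{"x":-10,"y":3,"z":142,"rx":0,"ry":0,"rz":0,"hand":1}]}}

```text
clock: 4.0
tcp_pos: [0.4679, -0.2472, 0.0565]
orientation: [-0.002, -0.094, 0.996, 0.002]
wrist_force: [-0.0, 0.2, 0.5]
finger_gap: 0.0001
```

Run:
```python
from h import *
s=get_state();print(s['clock'],s['tcp_pos'],s['wrist_force'])
shot('side','side2.png')
f=np.array([.519,-.2435]);u=np.array([.9826,.1857]);
for d in (-.02,-.011,.049):print(d,tool([*(f+d*u),.058]))
```

```text
4.0 [ 0.46794524 -0.24723098  0.05651886] [-0.0465162   0.20946175  0.54664957]
-0.02 (array([-29.9,  -4.6,   0. ]), array([ 0.1 , -0.07,  0.03]))
-0.011 (array([-38.9,  -4.6,   0. ]), array([ 0.1 , -0.07,  0.03]))
0.049 (array([-98.9,  -4.6,  -0.1]), array([ 0.1 , -0.07,  0.03]))
```

View pics/side2.png

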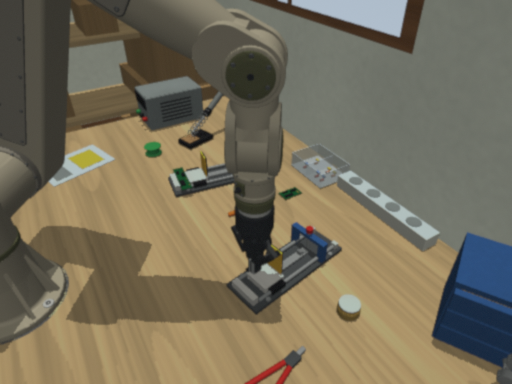

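>>> {"op": "arm_command", "data": {"motion": [{"x":-12,"y":-4,"z":0,"rx":0,"ry":0,"rz":0,"hand":1},{"x":-24,"y":-4,"z":0,"rx":0,"ry":0,"rz":0,"hand":1},{"x":-32,"y":-4,"z":0,"rx":0,"ry":0,"rz":0,"hand":1},{"x":-38,"y":-4,"z":0,"rx":0,"ry":0,"rz":0,"hand":1},{"x":-44,"y":-4,"z":0,"rx":0,"ry":0,"rz":0,"hand":1},{"x":-50,"y":-4,"z":0,"rx":0,"ry":0,"rz":0,"hand":1},{"x":-50,"y":-4,"z":0,"rx":0,"ry":0,"rz":0,"hand":1}]}}

```text
clock: 4.92
tcp_pos: [0.5195, -0.2446, 0.0582]
orientation: [-0.0, -0.093, 0.996, 0.0]
wrist_force: [-2.5, -1.5, 1.7]
finger_gap: 0.0001
```

Run:
```python
from h import *
s=get_state();print(s['clock'],s['tcp_pos'],s['wrist_force'])
f=np.array([.519,-.2435]);u=np.array([.9826,.1857]);print((s['tcp_pos'][:2]-f)@u)
shot('side','side3.png');p=shot('top','top3.png');w=cloud(p);
for d in (-.011,.049):print(d,tool([*(f+d*u),.058]))
```

```text
4.925 [ 0.51953916 -0.24456368  0.05818946] [-2.51644455 -1.45371302  1.67135342]
0.000332255046528588
-0.011 (array([11.1,  1.1,  0.2]), array([ 0.02, -0.01, -0.06]))
0.049 (array([-48.9,   1.2,   0.2]), array([ 0.02, -0.01, -0.06]))
```

View pics/side3.png

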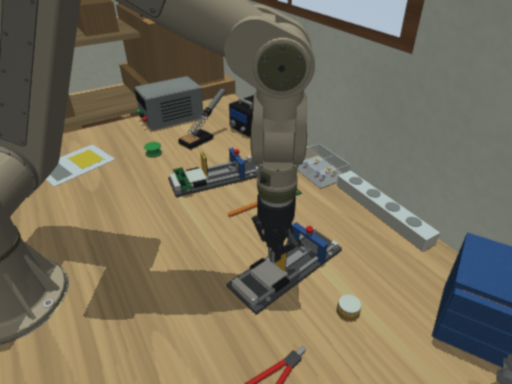

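Contact is made (about 3 N) and the tab is moving. I'll keep pushing.

>>> {"op": "arm_command", "data": {"motion": [{"x":-7,"y":0,"z":0,"rx":0,"ry":0,"rz":0,"hand":1},{"x":-14,"y":0,"z":0,"rx":0,"ry":0,"rz":0,"hand":1},{"x":-21,"y":1,"z":0,"rx":0,"ry":0,"rz":0,"hand":1},{"x":-28,"y":1,"z":0,"rx":0,"ry":0,"rz":0,"hand":1},{"x":-35,"y":1,"z":0,"rx":0,"ry":0,"rz":0,"hand":1},{"x":-41,"y":1,"z":0,"rx":0,"ry":0,"rz":0,"hand":1},{"x":-45,"y":1,"z":0,"rx":0,"ry":0,"rz":0,"hand":1},{"x":-45,"y":1,"z":0,"rx":0,"ry":0,"rz":0,"hand":1}]}}

```text
clock: 6.02
tcp_pos: [0.5628, -0.2362, 0.0581]
orientation: [-0.001, -0.092, 0.996, -0.001]
wrist_force: [-5.3, -3.9, 2.8]
finger_gap: -0.0003
```

Run:
```python
from h import *
s=get_state();print(s['clock'],s['tcp_pos'],s['wrist_force'])
f=np.array([.519,-.2435]);u=np.array([.9826,.1857]);print((s['tcp_pos'][:2]-f)@u)
shot('side','side4.png')
```

```text
6.025 [ 0.56281058 -0.23619415  0.05810714] [-5.34776175 -3.9488738   2.81502756]
0.04440497161694075
```

View pics/side4.png

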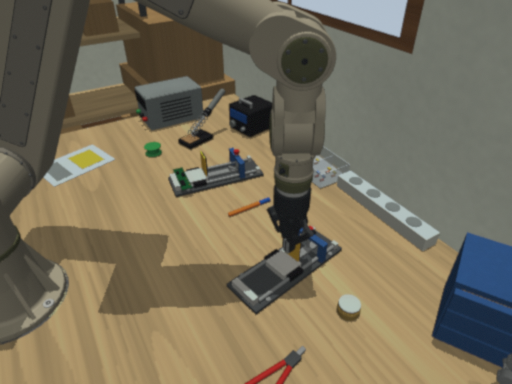

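>>> {"op": "arm_command", "data": {"motion": [{"x":-1,"y":0,"z":0,"rx":0,"ry":0,"rz":0,"hand":1},{"x":-2,"y":0,"z":0,"rx":0,"ry":0,"rz":0,"hand":1},{"x":-3,"y":0,"z":0,"rx":0,"ry":0,"rz":0,"hand":1},{"x":-4,"y":0,"z":0,"rx":0,"ry":0,"rz":0,"hand":1}]}}

```text
clock: 6.58
tcp_pos: [0.5662, -0.2355, 0.0581]
orientation: [-0.001, -0.092, 0.996, -0.001]
wrist_force: [-6.4, -3.2, 2.4]
finger_gap: 0.0
```

>>> {"op": "arm_command", "data": {"motion": [{"x":-1,"y":0,"z":0,"rx":0,"ry":0,"rz":0,"hand":1},{"x":-2,"y":0,"z":0,"rx":0,"ry":0,"rz":0,"hand":1},{"x":-2,"y":0,"z":0,"rx":0,"ry":0,"rz":0,"hand":1}]}}

```text
clock: 6.95
tcp_pos: [0.5672, -0.2353, 0.0581]
orientation: [-0.002, -0.092, 0.996, -0.001]
wrist_force: [-9.3, -4.7, 4.2]
finger_gap: -0.0001
```

The force has risen to about 10 N and the tip moved only half the commanded step, so it is at the end stop. Now I'll back straight off and look.

>>> {"op": "arm_command", "data": {"motion": [{"x":5,"y":0,"z":0,"rx":0,"ry":0,"rz":0,"hand":1},{"x":11,"y":0,"z":0,"rx":0,"ry":0,"rz":0,"hand":1},{"x":17,"y":0,"z":0,"rx":0,"ry":0,"rz":0,"hand":1},{"x":23,"y":0,"z":0,"rx":0,"ry":0,"rz":0,"hand":1},{"x":30,"y":0,"z":0,"rx":0,"ry":0,"rz":0,"hand":1},{"x":40,"y":0,"z":0,"rx":0,"ry":0,"rz":0,"hand":1},{"x":55,"y":0,"z":0,"rx":0,"ry":0,"rz":0,"hand":1},{"x":75,"y":0,"z":0,"rx":0,"ry":0,"rz":0,"hand":1},{"x":95,"y":0,"z":0,"rx":0,"ry":0,"rz":0,"hand":1},{"x":95,"y":0,"z":0,"rx":0,"ry":0,"rz":0,"hand":1}]}}

```text
clock: 8.2
tcp_pos: [0.4745, -0.2516, 0.0583]
orientation: [-0.0, -0.092, 0.996, 0.0]
wrist_force: [1.1, 1.1, 0.5]
finger_gap: 0.0002
```

>>> {"op": "arm_command", "data": {"motion": [{"x":0,"y":0,"z":-45,"rx":0,"ry":0,"rz":0,"hand":1},{"x":5,"y":0,"z":-95,"rx":0,"ry":0,"rz":0,"hand":1},{"x":10,"y":0,"z":-145,"rx":0,"ry":0,"rz":0,"hand":1},{"x":10,"y":40,"z":-180,"rx":0,"ry":0,"rz":0,"hand":1},{"x":10,"y":80,"z":-180,"rx":0,"ry":0,"rz":0,"hand":1},{"x":10,"y":130,"z":-180,"rx":0,"ry":0,"rz":0,"hand":1},{"x":10,"y":180,"z":-180,"rx":0,"ry":0,"rz":0,"hand":1},{"x":10,"y":180,"z":-180,"rx":0,"ry":0,"rz":0,"hand":1}]}}

```text
clock: 9.2
tcp_pos: [0.4325, -0.0738, 0.2388]
orientation: [0.0, -0.095, 0.995, 0.0]
wrist_force: [0.6, -0.2, 0.2]
finger_gap: 0.0003
```

Run:
```python
from h import *
np.set_printoptions(precision=4,suppress=True)
s=get_state();print(s['clock'],s['tcp_pos'],s['wrist_force'])
c=np.array([.562,-.2365]);u=np.array([.9826,.1857])
for n in ('top','side'):
    p=shot(n,n+'5.png');w=cloud(p);hsv=cv2.cvtColor(p['image'],cv2.COLOR_RGB2HSV)
    for nm,side in (('empty',(w[...,1]<-.15)&(w[...,1]>-.33)),('loaded',(w[...,1]>.1)&(w[...,1]<.26))):
        H=hsv[...,0]
        k=side&(H>17)&(H<36)&(hsv[...,1]>120)&(w[...,2]>.04)&(w[...,2]<.1)&(w[...,0]>.45)&(w[...,0]<.66)
        print(n,nm,k.sum(),np.median(w[k],0),(np.median(w[k],0)[:2]-c)@u)
    k=(w[...,1]<-.15)&(w[...,1]>-.33)&((H<6)|(H>174))&(hsv[...,1]>120)&(w[...,2]>.06)
    print('cap',k.sum(),np.nanmax(w[k][:,2]))
```

```text
9.2 [ 0.4325 -0.0738  0.2388] [ 0.5776 -0.2284  0.1505]
top empty 1 [ 0.5646 -0.2501  0.0922] 2.2548825002709135e-05
top loaded 56 [0.55   0.1867 0.0874] 0.06675409017628621
cap 28 0.0881706718687541
side empty 293 [ 0.5561 -0.2388  0.072 ] -0.006272426690781689
side loaded 36 [0.5463 0.1686 0.0562] 0.05981121754108551
cap 40 0.08621202333645474
```

```bash
python3 -c "
import cv2
a=cv2.imread('pics/side5.png');cv2.imwrite('pics/s5c.png',cv2.resize(a[130:330,140:380],None,fx=3,fy=3,interpolation=cv2.INTER_CUBIC))"
```

```text
(no output)
```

View pics/s5c.png

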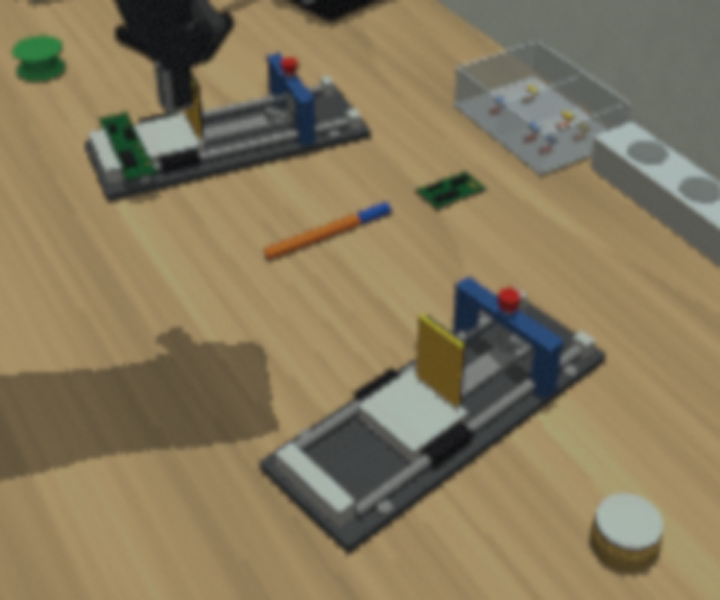

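The slide sits at mid position: the face is at x ≈ -6 mm in the holder, so travel is about 37–38 mm, and the cap is down at about 86 mm. The arm is clear of everything.

```bash
python3 -c "
from h import *
print(hand_in())"
```

```text
the job is handed in; nothing more can be done
None
```

The empty holder (the right-hand one) is set for loading: its slide is latched at mid position and the job is handed in at about 9.3 s.

- **Push:** With the fingers shut, I pushed the near face of the yellow tab out to its end stop, where the force rose to about 11 N. I then backed straight off and moved the arm up and clear.
- **Latch check:** The last side picture puts the tab face at about -6 mm in the holder, so travel is about 37–38 mm against the expected 37 mm. The red cap is back down at about 86–88 mm, where a lifted pin would show 96 mm.
- **Weak reading:** The top camera saw only one yellow pixel of the tab after the push, so the position check rests on the side camera alone.
- **Everything else:** In the last side picture the loaded holder still has its green board. The marker, loose board, spool and flux tin also look unmoved. I checked these by eye and did not measure them. The cutters and iron stand lay outside the cropped picture I viewed at the end, so I did not recheck them.

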